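# Mesh the loose heat sink into the finned block and lock its strap

### The arm

A 6-joint arm with a two-finger parallel gripper is mounted at the origin on the work surface. World frame = base frame: x ahead of the robot, y to its left, z up, the work surface at z = 0. Lengths are in mm, angles in rad, forces in N, time in s.
With the tool pointing down it reaches from about 400 to 925 mm from the base axis. Payload 12.5 kg.
Tool frame: the origin (TCP) lies at the centre of the arm's flange, where the gripper is bolted on; the fingertips stand 190 mm ahead of it and the grasp point (between the pads) lies 171 mm ahead of it; z points along the fingers, y is the line along which they close (so a half turn about z gives the same grasp; the last joint's range is limited). The gripper opens to 95 mm and grips with 3 to 60 N. Pads are 20 mm wide; open, the fingers measure 119 mm over their backs; the gripper's body (75 mm by 180 mm) begins 59 mm behind the grasp point.
Start: joints at [-1.309, 0.491, 1.559, -0, 1.092, -0.106], TCP at [224.746, -583.193, 404.761] pointing down, gripper open.
Joint ranges: [-3.1, 3.1], [-0.84, 2.19], [0.05, 2.79], [-1.13, 4.28], [0.06, 2.93], [-2.69, 2.69]. Speed limits (rad/s): [2.22, 2.22, 2.79, 3.14, 3.14, 3.14].

### API

Orientations are given as [roll, pitch, yaw] about the fixed x, y, z axes, in that order (R = Rz(yaw) Ry(pitch) Rx(roll)).
In Python, from cell import env, read_camera, search_frame, cut_out gives the robot as it stands. The module is installed in compiled form; this text tells all that it offers.
- The arm moves only by the tool move_arm, never from a script. Its argument "commands" is a list of rows, each a list of 3 entries, a list of its own where there are three numbers: the shift along the world's x, y, z normalised to -1 to 1, where 1 is 0.03 m, then the turn about the world's z normalised to -1 to 1, where 1 is 0.08 rad, then the opening, from -1 (shut) to 1 (fully open), so that 0 is half open. A call has 1 to 20 rows; each row shifts and turns the commanded pose from where the row before left it; what a row does not reach is not made up. A row lasts 1/12 s, in which the tool goes at most 41.7 mm and 7.16 degrees, less where a joint would pass 70% of its speed; a pose out of reach is approached as far as the arm can. A call with a number of a shift or a turn outside -1 to 1 is refused whole. A call with a gripper value outside its range is refused whole. The fingers move at their own pace and stop on an object; the grip force is fixed at half the most. Time passes only in rows, so rows that do not move let the fingers close. It gives the time, the measured TCP pose, the force, the opening and the grip force at its end, in the units of the state.
- env.state(): the state, without advancing time (a new reading comes with each control period).
- read_camera(name): name is "scene" or "top" or "wrist"; returns a dict with "image" (384x512x3 uint8, red, green, blue), "fx", "fy", "cx", "cy" (pixels), "rvec" (rotation vector, rad) and "tvec" (3), from world to camera coordinates, as OpenCV has them. Camera axes: x right, y down, z forward; pixel columns grow to the right and rows downward; lengths in mm; the calibration is good to about 2 mm. A picture is of the moment at which its call begins. There is no depth.
- env.job_done(): hands the job in; it is judged then, once.
Trained networks look in a picture, given as the dict that the camera call returned (one of the last four; its "shot" number tells which), for a name from the list of things; names that differ only in an ending like _2 or _b are one class to them, and where a whole thing is asked for, a point or a joint stands for the part that bears it (a point fixed in the world has none). Each returns a list of dicts, best first, with "confidence" (0 to 1); they miss things now and then, are a little off and sometimes report something else, mostly with a low value. They report only what shows in the picture. A call takes as long as a camera call. They do not tell look-alikes from the thing itself.
- search_frame(thing, picture): "at" ([column, row] in pixels, amid what is visible of it).
- cut_out(thing, picture): "region" (384x512 bool, what is visible of it) and "at" ([column, row] in pixels, amid what is visible of it).
The state is a dict: "t": time; "joints": joint angles; "qvel": joint speeds; "tau": joint torques, N m; "eef_pos": TCP position; "tcp_rot": TCP orientation; "ft_force": force on the tool from outside, world axes, zero at the start; "moment": the same for the moment, N m; "opening": opening from 0.0 (shut) to 1.0 (fully open); "grip_force": force on a finger pad.
Only numpy, scipy, OpenCV 4.12 (cv2) and the standard library are available. Lean on these libraries where they do the work, as an engineer would, in place of code of your own. Each camera call takes 0.05 s, during which the arm holds its last target. There are 200 camera calls.

### The job

Put the loose coarse-finned heat sink onto the power board: lower it (do not drop it) so that its fins slide between those of the board's finned block, centred and fully home. Then swing the retaining strap clockwise over it to its stop and turn the strap's black knob clockwise, as far as it goes, to lock it. Leave the finer-finned heat sink and the other things on the bench where they are.

Things in the scene. Friction and masses are not known exactly. Their poses are not given: they have to be found in the camera images.
- board: Green circuit board 200 x 120 mm, top 8 mm above the bench, fixed; place and yaw vary. Origin: on the bench surface under the middle of its finned block; it spans x -95 to +105, y +-60 mm. A steel post of 20 mm diameter at x = +70, y = 0 carries strap and knob. Small components stand at most 12 mm above the board.
- block_top (a point): Middle of the board's aluminium finned block, level with its fin tips, 46 mm above the bench; axes as the board's. Base plate 66 x 60 mm, its top at 16 mm. 4 upright fins at y = -18.75, -6.25, 6.25, 18.75 mm, 60 mm long (along x, +-30), 4 mm thick, top 3 mm narrowed to 2.5; gaps 8.5 mm. Heat sink home: its plate rests on these tips, its centre point 9 mm below this point.
- sink_center (a point): Centre (half-way up) of the loose coarse-finned aluminium heat sink, 60 x 54.5 x 38 mm (x, y, z), about 190 g, standing fins down on the bench. Its flat outer sides (y = +-27.25 mm, 38 mm tall) can be gripped. Either way round fits. Fully home: this point straight over the board's origin and 37 mm above the bench, the sink's top at 56 mm.
- sink: The same heat sink; origin under its middle, at the fin tips. Top plate 10 mm thick, three thin dark grooves on it along x; below it 5 fins 28 mm long at y = -25, -12.5, 0, 12.5, 25 mm, each 60 mm long along x, 4.5 mm thick (last 3 mm narrowed to 2.5). Home, its outer two fins lie outside the block's four, the other three between them, with 2 mm play each side.
- strap (a joint): Angle of the steel strap about the vertical post, rad: 0 = closed over the block, pointing along the board's -x (stop just past it, at -0.06); grows counter-clockwise from above to 1.8; starts at 1.2 to 1.75 (roughly along -y). Loose (0.04 N m), stays where left. 22 mm wide, 8 thick, reaches 87 mm from the post axis; underside 59 mm above the bench: a heat sink standing proud blocks it.
- strap_peg (a point): Middle of the strap's upright steel peg (12 mm diameter, 67 to 102 mm above the bench; this point at 84 mm), 75 mm from the post's axis; by this peg the strap is pushed or pinched.
- knob (a joint): Turn of the black bar knob relative to the strap, rad, growing clockwise from above: starts at 0 to 0.15, its stop (tight) is at 1.2. It turns with 0.12 N m of friction, more than the strap has: unless the strap is at its closed stop (or held), turning the knob only carries the strap round with it.
- knob_grip (a point): Middle of the black knob's grip bar, on the post's axis (board x = +70, y = 0), 92 mm above the bench. The bar is 40 mm long (this point's x axis), 12 mm thick (its y axis), 73 to 105 mm above the bench; grip it across its thickness. It turns with the strap and with the knob.
- fine_sink_center (a point): Centre of another aluminium heat sink, not for this board: 80 x 40 x 26 mm, nine thin fins 4.8 mm apart. Leave it. It and the coarse one may change places.
- bottle_center (a point): Centre of a white bottle, 36 mm diameter, 85 mm tall. Bystander.
- jar_center (a point): Centre of a small jar, 44 mm diameter, 35 mm tall. Bystander.
- driver_grip (a point): Grip of a screwdriver 170 mm long, lying on the bench. Bystander.
Not all that is in view belongs to the job. What is shaped like the sink but green or turquoise is not meant.

How it is judged (in metres and radians):
On the way, in this order (a step that is already met when the one before it is completed fails the run):
1. the heat sink is fully home, its fins between the block's fins (z of sink_center in the frame of board between 0.035 and 0.0385 m and x of sink_center in the frame of board between -0.008 and 0.008 m and y of sink_center in the frame of board between -0.0035 and 0.0035 m and angle between the x axis of sink_center and the x axis of board, either way round below 0.08 rad and angle between sink_center's own z axis and vertical below 0.06 rad), for 0.2 s.
2. the strap is swung over the seated heat sink to its stop (all of step 1 and value of joint strap below 0.1 rad), for 0.1 s.
At the end, for the whole second after the job is handed in: Heat sink fully home in the block (centre 35 to 38.5 mm above the board's origin, within 8 mm along the fins and 3.5 mm across them, in line within 0.08 rad, level within 0.06 rad), at rest; strap closed over it (joint below 0.1 rad); knob turned to beyond 0.95 rad (stop at 1.2) (all of step 2 and value of joint knob above 0.95 rad and linear speed of sink below 0.02 m/s); the robot touches nothing.
It fails at once if a bystander (fine heat sink, bottle, jar, screwdriver) is moved by more than 30 mm (distance of any of fine_sink_center, bottle_center, jar_center, driver_grip from where it was at the start of the episode above 0.03 m).
It fails at once if the heat sink is dropped: it falls free at more than 0.6 m/s (linear speed of sink above 0.6 m/s and contact force between the fingers and sink below 0.05 N).
It also fails if it takes over 67 s, if anything falls off the work surface, if the arm or the gripper's body presses on something with over 40 N, if the wrist force passes 120 N, or if a joint passes its speed limit or range.

## Working session

There is one attempt and no reset: what is moved stays moved. The work goes in short steps, Python scripts to look and compute and a tool call to move; the robot and the scene stay as the last step left them, time stands still between calls to the robot, and variables do not carry over. Pictures are saved under pics/ and viewed, at most 10 in all, crops included, and the job is handed in when it is done.

Besides the shell and the picture viewer there is one more tool, called as a command line: name --argument value ..., lists and objects as JSON in quotes. move_arm: Moves the arm, as the interface text tells. Its arguments: {"type":"object","properties":{"commands":{"type":"array","items":{"type":"array"}}},"required":["commands"]}

```bash
mkdir -p pics; cat > h.py <<'E'
from cell import env, read_camera, search_frame, cut_out
import numpy as np, cv2
def K(p): return np.array([[p["fx"],0,p["cx"]],[0,p["fy"],p["cy"]],[0,0,1.]])
def back(p,uv,z):
    R=cv2.Rodrigues(np.array(p["rvec"],float))[0]; t=np.array(p["tvec"],float).ravel()
    uv=np.atleast_2d(np.array(uv,float))
    d=(R.T@np.linalg.inv(K(p))@np.c_[uv,np.ones(len(uv))].T).T
    c=-R.T@t
    return c+d*((z-c[2])/d[:,2])[:,None]
def proj(p,X): return cv2.projectPoints(np.array(X,float).reshape(-1,3),np.array(p["rvec"],float),np.array(p["tvec"],float),K(p),None)[0][:,0]
def save(p,n,box=None,s=1):
    im=p["image"][:,:,::-1]
    if box: im=im[box[1]:box[3],box[0]:box[2]]
    cv2.imwrite("pics/"+n,cv2.resize(im,None,fx=s,fy=s,interpolation=cv2.INTER_CUBIC))
E
python3 - <<'E'
from h import *
s=env.state(); print(s)
T=read_camera("top"); S=read_camera("scene")
save(T,"top.png",s=1.5); save(S,"scene.png",s=1.5)
zs=dict(sink_center=38,fine_sink_center=26,knob_grip=105,strap_peg=102,block_top=46,board=8,bottle_center=85,jar_center=35,driver_grip=10)
for n,z in zs.items():
    for nm,p in (("top",T),("scene",S)):
        for r in search_frame(n,p)[:3]: print(n,nm,np.round(r["at"]),round(r["confidence"],2),back(p,r["at"],z)[0].round())
E
```

```text
{'t': 0.0, 'joints': array([-1.30861466e+00,  4.91550221e-01,  1.55947373e+00, -1.52605398e-05,
        1.09169945e+00, -1.05624609e-01]), 'qvel': array([ 3.30290430e-03, -1.78376572e-03,  3.32644631e-04, -4.56173916e-05,
        2.09313241e-03,  5.56852436e-04]), 'tau': array([ 1.43725885e-05, -6.12644434e+01, -2.58184969e+01,  6.92049810e-02,
        4.82442684e-02, -1.64815433e-04]), 'eef_pos': array([ 224.7255471 , -583.15548616,  404.15907097]), 'tcp_rot': array([-3.14046679e+00, -1.05753141e-04,  3.67813258e-01]), 'ft_force': array([ 0.64362664, -0.35933683, -0.07054618]), 'moment': array([ 0.00657632, -0.00567597,  0.02208111]), 'grip_force': 0.0, 'opening': 1.0016346148128505}
sink_center top [336. 245.] 0.93 [ 471. -203.   38.]
sink_center top [287. 255.] 0.65 [443. -73.  38.]
sink_center top [292. 211.] 0.55 [561. -87.  38.]
sink_center scene [189. 179.] 0.87 [ 510. -196.   38.]
sink_center scene [227. 202.] 0.85 [595. -82.  38.]
sink_center scene [240. 172.] 0.84 [470. -66.  38.]
fine_sink_center top [333. 191.] 0.93 [ 617. -198.   26.]
fine_sink_center top [217. 210.] 0.3
[... 225 characters left out ...]
strap_peg scene [299. 188.] 0.87 [609.  88. 102.]
block_top top [225. 233.] 0.83 [503.  91.  46.]
block_top top [131. 250.] 0.72 [456. 342.  46.]
block_top scene [299. 194.] 0.56 [561.  91.  46.]
board top [225. 234.] 0.64 [500.  97.   8.]
board scene [298. 194.] 0.87 [516.  87.   8.]
bottle_center top [219. 210.] 0.67 [562. 102.  85.]
bottle_center top [281. 136.] 0.5 [753. -56.  85.]
bottle_center scene [227. 252.] 0.93 [809. -49.  85.]
jar_center top [401. 224.] 0.56 [ 525. -374.   35.]
jar_center scene [114. 185.] 0.7 [ 546. -387.   35.]
jar_center scene [296. 188.] 0.33 [524.  83.  35.]
driver_grip top [134. 253.] 0.82 [446. 349.  10.]
driver_grip scene [398. 184.] 0.83 [453. 346.  10.]
```

View pics/top.png

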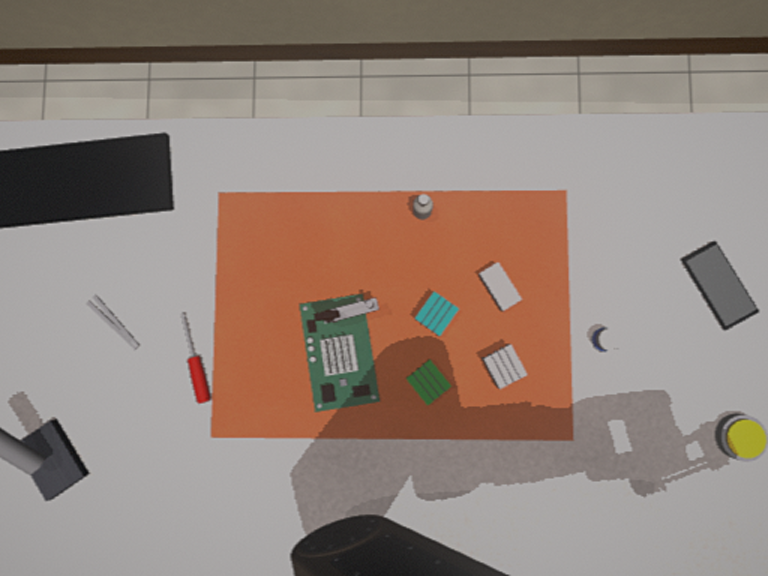

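View pics/scene.png

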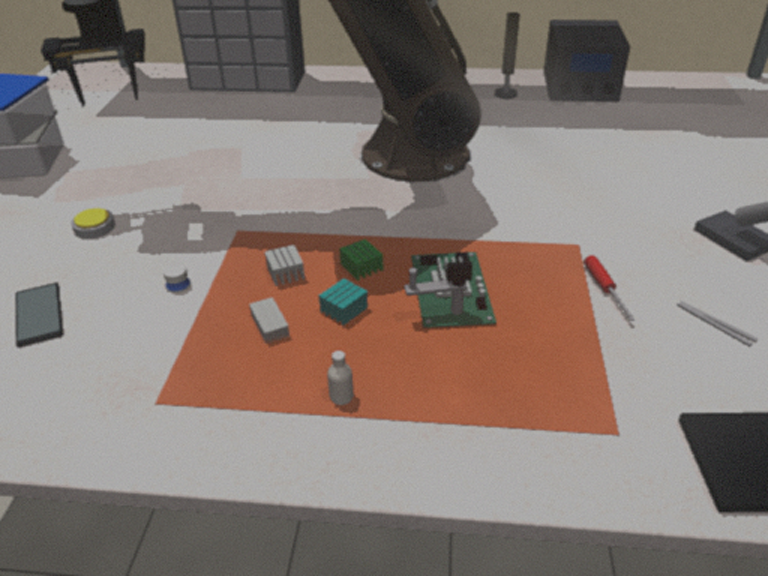

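Seen: two silver sinks in the top view. The one at (336,245) has three grooves, so it is coarse; the one at (333,191) is plain and elongated, so it is fine. Look-alikes are turquoise at (291,209) and green at (287,255). The board block is at (225,236), its post at (217,210) and its peg near (247,203). I choose (336,245) and will move over it for a close wrist view.

move_arm --commands '[[[0.6, 1, 0], 0, 1], [[0.6, 1, 0], 0, 1], [[0.6, 1, 0], 0, 1], [[0.6, 1, 0], 0, 1], [[0.6, 1, 0], 0, 1], [[0.6, 1, 0], 0, 1], [[0.6, 1, 0], 0, 1], [[0.6, 1, 0], 0, 1], [[0.6, 1, 0], 0, 1], [[0.6, 1, 0], 0, 1], [[0.6, 1, 0], 0, 1], [[0.6, 1, 0], 0, 1], [[0, 0, 0], 0, 1], [[0, 0, 0], 0, 1], [[0, 0, 0], 0, 1]]'

```text
t: 2.25
eef_pos: [440.7, -223.4, 404.8]
tcp_rot: [3.141, 0.0, 0.369]
ft_force: [0.2, 0.7, 0.1]
opening: 1.0
grip_force: 0.0
```

```bash
python3 - <<'E'
from h import *
s=env.state(); print(s["t"],s["eef_pos"],s["tcp_rot"])
W=read_camera("wrist"); save(W,"w1.png",s=1.5)
R=cv2.Rodrigues(np.array(W["rvec"],float))[0]; print("cam",-R.T@np.array(W["tvec"],float).ravel(),"axis",R[2])
for n,z in dict(sink_center=38,fine_sink_center=26,block_top=46,knob_grip=105,strap_peg=102).items():
    for r in search_frame(n,W)[:3]: print(n,np.round(r["at"]),round(r["confidence"],2),back(W,r["at"],z)[0].round(1))
for r in cut_out("sink",W)[:2]:
    c=max(cv2.findContours(r["region"].astype(np.uint8),0,1)[0],key=cv2.contourArea)[:,0]
    print(r["confidence"],cv2.minAreaRect(back(W,c,38)[:,:2].astype(np.float32)))
E
```

```text
2.25 [ 440.69400242 -223.35361667  404.80945043] [3.14123610e+00 9.04127837e-05 3.68537534e-01]
cam [ 519.57474536 -194.36682189  384.29195072] axis [-0.27813693 -0.10806626 -0.95444305]
sink_center [135. 122.] 0.87 [448.1 -74.9  38. ]
sink_center [245. 144.] 0.8 [ 471.6 -206.    38. ]
sink_center [175.  29.] 0.69 [560.1 -90.7  38. ]
fine_sink_center [286.  30.] 0.95 [ 605.6 -204.4   26. ]
knob_grip [286.  28.] 0.71 [ 588.1 -201.5  105. ]
strap_peg [244. 140.] 0.56 [ 483.6 -201.2  102. ]
0.9 ((473.1004638671875, -205.5748291015625), (60.67327880859375, 54.37703323364258), 26.96138572692871)
0.68 ((563.6302490234375, -89.20935821533203), (62.70352554321289, 60.07807922363281), 54.69136047363281)
```

View pics/w1.png

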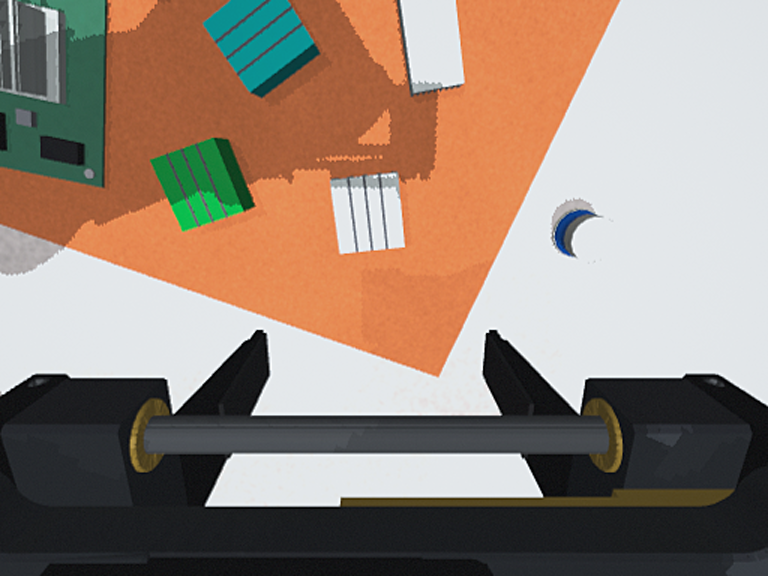

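The close view shows the silver sink with three grooves at wrist (245,144), measuring 60.7 x 54.4 mm, which is the coarse one. It is at (473, -205.5) with yaw 0.47. Next I grasp it.

move_arm --commands '[[[0.54, 0.3, 0], 0.65, 1], [[0.54, 0.3, 0], 0.65, 1], [[0, 0, -1], 0, 1], [[0, 0, -1], 0, 1], [[0, 0, -1], 0, 1], [[0, 0, -1], 0, 1], [[0, 0, -1], 0, 1], [[0, 0, -1], 0, 1], [[0, 0, -0.5], 0, 1], [[0, 0, -0.3], 0, 1], [[0, 0, 0], 0, -1], [[0, 0, 0], 0, -1], [[0, 0, 0], 0, -1], [[0, 0, 0], 0, -1], [[0, 0, 0], 0, -1], [[0, 0, 0], 0, -1], [[0, 0, 0], 0, -1]]'

```text
t: 4.02
eef_pos: [473.2, -205.2, 201.3]
tcp_rot: [3.141, -0.0, 0.472]
ft_force: [-0.2, -1.1, 5.0]
opening: 0.572
grip_force: 30.1
```

move_arm --commands '[[[0, 0, 0.5], 0, -1], [[0, 0, 1], 0, -1], [[0, 0, 1], 0, -1], [[0, 0, 1], 0, -1], [[0, 0, 1], 0, -1], [[0, 0.5, 1], -0.3, -1], [[-0.1, 1, 1], -0.8, -1], [[-0.1, 1, 0.3], -0.8, -1], [[-0.2, 1, 0], -0.8, -1], [[-0.2, 1, 0], -0.8, -1], [[-0.2, 1, 0], -0.6, -1], [[-0.1, 1, 0], 0, -1], [[-0.1, 1, 0], 0, -1], [[0, 1, 0], 0, -1], [[0, 0.7, 0], 0, -1], [[0, 0.3, 0], 0, -1], [[0, 0, 0], 0, -1], [[0, 0, 0], 0, -1], [[0, 0, 0], 0, -1]]'

```text
t: 5.6
eef_pos: [443.3, 78.4, 404.1]
tcp_rot: [3.141, 0.0, 0.143]
ft_force: [0.0, -0.6, -2.4]
opening: 0.572
grip_force: 30.0
```

```bash
python3 - <<'E'
from h import *
s=env.state(); print(s["t"],s["eef_pos"],s["tcp_rot"],s["opening"])
W=read_camera("wrist"); save(W,"w2.png",s=1.5)
for n,z in dict(sink_center=233,block_top=46,knob_grip=105,strap_peg=102).items():
    for r in search_frame(n,W)[:2]: print(n,np.round(r["at"]),round(r["confidence"],2),back(W,r["at"],z)[0].round(1))
for n,z in (("block_top",46),("board",8),("strap",67),("knob",105)):
  for r in cut_out(n,W)[:1]:
    np.save(f"pics/{n}.npy",r["region"])
    c=max(cv2.findContours(r["region"].astype(np.uint8),0,1)[0],key=cv2.contourArea)[:,0]
    print(n,r["confidence"],cv2.minAreaRect(back(W,c,z)[:,:2].astype(np.float32)))
E
```

```text
5.6 [443.27966655  78.35818976 404.09295596] [3.14130442e+00 2.17756126e-04 1.43269808e-01] 0.5718354050681298
sink_center [398.  89.] 0.79 [543.5  16.4 233. ]
sink_center [250. 237.] 0.73 [451.6  78.4 233. ]
block_top [248. 110.] 0.61 [517.6  90.3  46. ]
knob_grip [240.  63.] 0.63 [559.  103.2 105. ]
strap_peg [272.  59.] 0.65 [566.5  74.5 102. ]
strap_peg [ 38. 127.] 0.15 [474.3 290.  102. ]
block_top 0.89 ((501.8133544921875, 73.83026885986328), (180.3387451171875, 146.28237915039062), 8.25048542022705)
board 0.64 ((499.668212890625, 70.75959777832031), (201.59786987304688, 164.7884521484375), 9.88271427154541)
knob 0.56 ((556.9808349609375, 102.19042205810547), (20.018199920654297, 39.064659118652344), 8.249075889587402)
```

View pics/w2.png

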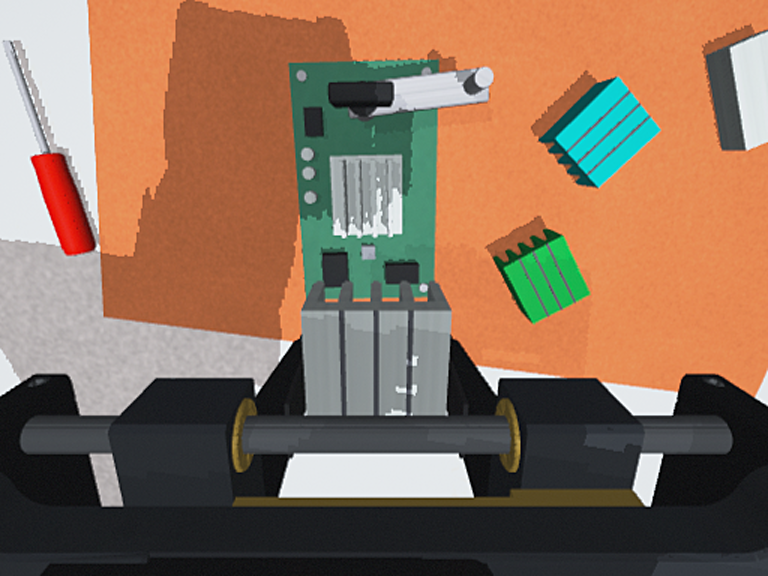

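The held sink is in view at the bottom, around (376,350) in the 1.5x picture. The block fins are clear at (367,195), the knob at (360,94) and the peg at (483,77). I fit the board next.

```bash
cat > fit.py <<'E'
from h import *
from scipy.optimize import least_squares
W=read_camera("wrist"); im=W["image"]
hsv=cv2.cvtColor(im,cv2.COLOR_RGB2HSV)
g=cv2.inRange(hsv,(60,60,25),(95,255,255))
n,l,st,_=cv2.connectedComponentsWithStats(cv2.morphologyEx(g,cv2.MORPH_OPEN,np.ones((3,3))))
u0,v0=248,150
lab=[i for i in range(1,n) if st[i,4]>500 and 180<st[i,0]+st[i,2]/2<310]
m=np.isin(l,lab)
L=[];Rr=[]
for v in range(80,185):
    c=np.where(m[v])[0]
    L.append((c[0]-.5,v)); Rr.append((c[-1]+.5,v))
L=back(W,L,8)[:,:2]; Rr=back(W,Rr,8)[:,:2]
top=[]
for u in range(202,255):
    c=np.where(m[:,u])[0]
    if len(c): top.append((u,c[0]-.5))
top=back(W,top,8)[:,:2]
def f(p):
    c,s=np.cos(p[2]),np.sin(p[2]); T=lambda q:(q-p[:2])@np.array([[c,-s],[s,c]])
    return np.r_[T(L)[:,1]-60,T(Rr)[:,1]+60,T(top)[:,0]-105]
r=least_squares(f,[500,88,.14],loss="soft_l1"); p=r.x
print("board",p.round(4),"left/right med",np.median(f(p)[:len(L)]),np.median(f(p)[len(L):2*len(L)]),np.median(f(p)[2*len(L):]))
# rectify on fin tip plane, board frame: u right = -y, v down = -x
k=5; h=50
U,V=np.meshgrid(np.arange(-h,h,1/k),np.arange(-h,h,1/k))
bx,by=-V,-U; c,s=np.cos(p[2]),np.sin(p[2])
q=proj(W,np.stack([p[0]+c*bx-s*by,p[1]+s*bx+c*by,np.full_like(bx,46)],-1)).reshape(*U.shape,2).astype(np.float32)
re=cv2.remap(im,q[...,0],q[...,1],cv2.INTER_LINEAR)[:,:,::-1].copy()
for y in (-18.75,-6.25,6.25,18.75):
    cv2.line(re,(int((-y+h)*k),int((30+h)*k)),(int((-y+h)*k),int((40+h)*k)),(0,0,255),1)
    cv2.line(re,(int((-y+h)*k),int((-30+h)*k)),(int((-y+h)*k),int((-40+h)*k)),(0,0,255),1)
for x in(-30,30): cv2.line(re,(0,int((h-x)*k)),(100,int((h-x)*k)),(0,0,255),1)
cv2.imwrite("pics/rect.png",re)
R=cv2.Rodrigues(np.array(W["rvec"],float))[0]; print("cam",-R.T@np.array(W["tvec"],float).ravel())
E
python3 fit.py
```

```text
board [4.908205e+02 9.154240e+01 1.636000e-01] left/right med -0.5553877193863954 0.5084728765419015 0.023742185238447178
cam [526.9227863   89.64456977 383.62272325]
```

View pics/rect.png

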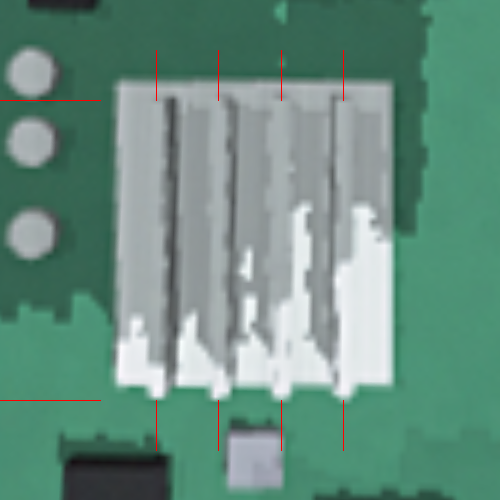

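move_arm --commands '[[[0.8, 0.22, 0], 0.25, -1], [[0.78, 0.22, 0], 0, -1], [[0, 0, -1], 0, -1], [[0, 0, -1], 0, -1], [[0, 0, -1], 0, -1], [[0, 0, -0.9], 0, -1], [[0, 0, 0], 0, -1], [[0, 0, 0], 0, -1], [[0, 0, 0], 0, -1]]'

```text
t: 6.85
eef_pos: [491.1, 92.4, 288.4]
tcp_rot: [3.141, -0.001, 0.164]
ft_force: [0.6, 0.4, -1.3]
opening: 0.57
grip_force: 30.0
```

```bash
python3 - <<'E'
from h import *
s=env.state(); print(s["t"],s["eef_pos"],s["tcp_rot"])
W=read_camera("wrist"); save(W,"w3.png",box=(130,60,370,240),s=3.3)
B=np.array([490.8,91.5]);yb=.1636
e=s["eef_pos"];yt=s["tcp_rot"][2]
def P(o,y,pts): 
    c,q=np.cos(y),np.sin(y); return [[o[0]+c*x-q*yy,o[1]+q*x+c*yy,z] for x,yy,z in pts]
zb=e[2]-201.3
print("sink tip fronts", proj(W,P(e,yt,[(30,y,zb) for y in(-25,-12.5,0,12.5,25)])).round(1).tolist())
print("sink plate corners", proj(W,P(e,yt,[(30,y,zb+38) for y in(-27.25,27.25)])).round(1).tolist())
print("block fin far ends", proj(W,P(B,yb,[(30,y,46) for y in(-18.75,-6.25,6.25,18.75)])).round(1).tolist())
E
```

```text
6.85 [491.05971156  92.43485015 288.38185297] [ 3.14135762e+00 -1.31226038e-03  1.63830528e-01]
sink tip fronts [[285.5, 187.5], [266.7, 187.4], [248.0, 187.4], [229.3, 187.4], [210.6, 187.4]]
sink plate corners [[298.0, 207.7], [197.0, 207.7]]
block fin far ends [[272.7, 173.3], [257.2, 173.3], [241.7, 173.3], [226.2, 173.2]]
```

View pics/w3.png

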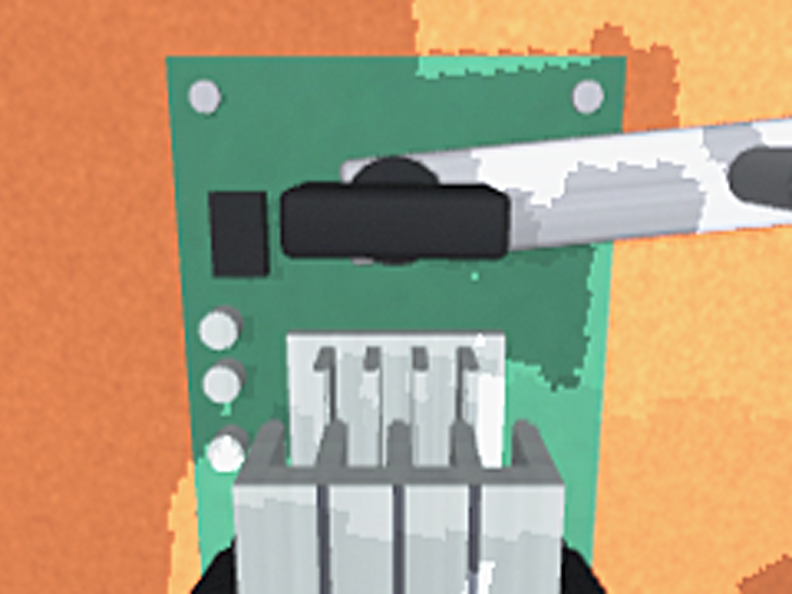

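The sink sits about 2 mm to image-right of where the TCP predicts, which is within the camera error. I go lower, to nearly equal depth, and set back 6 mm along x so I can measure sink against block directly.

move_arm --commands '[[[-0.2, 0, -0.5], 0, -1], [[0, 0, -0.6], 0, -1], [[0, 0, 0], 0, -1], [[0, 0, 0], 0, -1], [[0, 0, 0], 0, -1]]'

```text
t: 7.32
eef_pos: [485.0, 92.4, 255.6]
tcp_rot: [3.141, -0.002, 0.164]
ft_force: [0.3, 0.0, -2.7]
opening: 0.572
grip_force: 30.0
```

```bash
python3 - <<'E'
from h import *
s=env.state(); print(s["t"],s["eef_pos"],s["tcp_rot"])
W=read_camera("wrist"); save(W,"w4.png",box=(190,130,310,220),s=6.6)
B=np.array([490.8,91.5]);yb=.1636
e=s["eef_pos"];yt=s["tcp_rot"][2]
def P(o,y,pts): 
    c,q=np.cos(y),np.sin(y); return [[o[0]+c*x-q*yy,o[1]+q*x+c*yy,z] for x,yy,z in pts]
zb=e[2]-201.3
f=lambda q:((q-[190,130]+.5)*6.6-.5).round().tolist()
print("sink tip fronts", f(proj(W,P(e,yt,[(30,y,zb) for y in(-25,-12.5,0,12.5,25)]))))
print("block fin far ends tips", f(proj(W,P(B,yb,[(30,y,46) for y in(-18.75,-6.25,6.25,18.75)]))))
print("block fin far ends base", f(proj(W,P(B,yb,[(30,y,16) for y in(-18.75,-6.25,6.25,18.75)]))))
print("base corners far", f(proj(W,P(B,yb,[(33,y,16) for y in(-30,30)]))))
E
```

```text
7.3167 [485.04355236  92.43348808 255.5795586 ] [ 3.14125932e+00 -2.02229203e-03  1.63874448e-01]
sink tip fronts [[632.0, 383.0], [509.0, 383.0], [385.0, 383.0], [262.0, 383.0], [138.0, 383.0]]
block fin far ends tips [[583.0, 310.0], [464.0, 310.0], [344.0, 310.0], [224.0, 310.0]]
block fin far ends base [[560.0, 247.0], [455.0, 247.0], [351.0, 247.0], [247.0, 247.0]]
base corners far [[655.0, 223.0], [152.0, 222.0]]
```

View pics/w4.png

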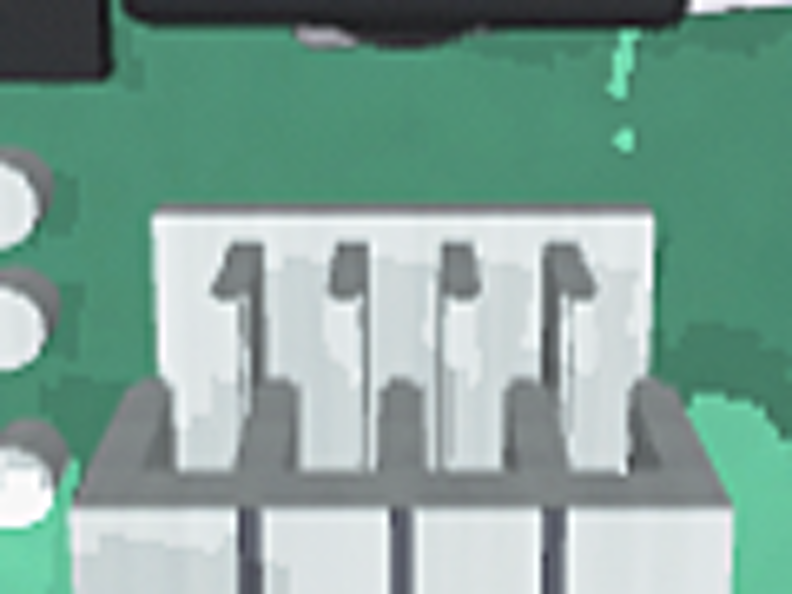

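Block fin tips average column 404 and sink fin tips average 400. Scaled for depth, the lateral offset is only about 0.2 mm, so the sink is centred. I shift 7 mm along board x and lower slowly.

move_arm --commands '[[[0.23, 0.038, 0], 0, -1], [[0, 0, -0.1], 0, -1], [[0, 0, -0.1], 0, -1], [[0, 0, -0.1], 0, -1], [[0, 0, -0.1], 0, -1], [[0, 0, 0], 0, -1], [[0, 0, 0], 0, -1]]'

```text
t: 7.95
eef_pos: [491.4, 93.5, 241.8]
tcp_rot: [3.142, 0.001, 0.164]
ft_force: [-0.1, -0.5, -1.5]
opening: 0.571
grip_force: 30.0
```

move_arm --commands '[[[0, 0, -0.15], 0, -1], [[0, 0, -0.15], 0, -1], [[0, 0, -0.15], 0, -1], [[0, 0, -0.15], 0, -1], [[0, 0, -0.1], 0, -1], [[0, 0, 0], 0, -1], [[0, 0, 0], 0, -1]]'

```text
t: 8.53
eef_pos: [491.5, 93.6, 220.9]
tcp_rot: [3.142, 0.0, 0.164]
ft_force: [-0.5, 1.0, -2.8]
opening: 0.571
grip_force: 30.0
```

move_arm --commands '[[[0, 0, -0.04], 0, -1], [[0, 0, -0.03], 0, -1], [[0, 0, -0.02], 0, -1], [[0, 0, 0], 0, -1], [[0, 0, 0], 0, -1]]'

```text
t: 8.95
eef_pos: [491.5, 93.5, 219.2]
tcp_rot: [3.141, -0.001, 0.164]
ft_force: [-2.9, -0.3, 10.3]
opening: 0.573
grip_force: 30.0
```

Contact force is 10 N at z 219.2, which matches home. I release, lift and look.

move_arm --commands '[[[0, 0, 0], 0, 0.3], [[0, 0, 0], 0, 0.6], [[0, 0, 0], 0, 0.6], [[0, 0, 0], 0, 0.6], [[0, 0, 0], 0, 0.6], [[0, 0, 0.3], 0, 0.6], [[0, 0, 0.6], 0, 0.6], [[0, 0, 1], 0, 0.6], [[0, 0, 1], 0, 0.6], [[0, 0, 1], 0, 0.6], [[-0.8, 0, 1], 0, 0.6], [[-0.8, 0, 1], 0, 0.6], [[0, 0, 0], 0, 0.6], [[0, 0, 0], 0, 0.6], [[0, 0, 0], 0, 0.6]]'

```text
t: 10.2
eef_pos: [443.6, 93.5, 395.5]
tcp_rot: [3.141, -0.001, 0.164]
ft_force: [-0.2, 0.5, -0.2]
opening: 0.801
grip_force: 0.0
```

```bash
cat > look.py <<'E'
from h import *
import sys
s=env.state(); print(s["t"],s["eef_pos"],s["tcp_rot"],s["joints"].round(2))
W=read_camera("wrist"); save(W,sys.argv[1],box=(130,0,390,195),s=3)
for n,z in (("sink_center",56),("knob_grip",105),("strap_peg",102),("strap_peg",84)):
    for r in search_frame(n,W)[:3]: print(n,z,np.round(r["at"]),round(r["confidence"],2),back(W,r["at"],z)[0].round(1))
B=np.array([490.8,91.5]);c,q=np.cos(.1636),np.sin(.1636)
f=lambda X:((proj(W,X)-[130,0]+.5)*3-.5).round().tolist()
P=lambda pts:[[B[0]+c*x-q*y,B[1]+q*x+c*y,z] for x,y,z in pts]
print("sink top corners",f(P([(x,y,56) for x,y in((30,27.25),(30,-27.25),(-30,-27.25),(-30,27.25))])))
for th in (1.55,1.6,1.65,1.7,1.75): print(th,"peg top,foot",f(P([(70-75*np.cos(th),-75*np.sin(th),z) for z in (102,67)])),P([(70-75*np.cos(th),-75*np.sin(th),84)]))
print("knob ax",f(P([(70,0,105)])),P([(70,0,92)]))
E
python3 look.py w5.png
```

```text
10.2 [443.58063035  93.52726099 395.52099823] [ 3.14143042e+00 -7.20075198e-04  1.63795280e-01] [ 0.06  0.26  1.97 -0.    0.91  1.47]
sink_center 56 [416.  96.] 0.97 [562.4 -67.9  56. ]
sink_center 56 [374. 190.] 0.87 [452.7 -54.8  56. ]
sink_center 56 [256. 134.] 0.79 [494.   94.2  56. ]
knob_grip 105 [290.  62.] 0.63 [565.5  76.7 105. ]
knob_grip 105 [258.  64.] 0.57 [559.5 104.6 105. ]
strap_peg 102 [294.  60.] 0.88 [567.9  73.8 102. ]
strap_peg 84 [294.  60.] 0.88 [570.6  71.7  84. ]
sink top corners [[309.0, 330.0], [460.0, 330.0], [454.0, 493.0], [312.0, 493.0]]
1.55 peg top,foot [[642.0, 200.0], [609.0, 213.0]] [[np.float64(570.539224275496), np.float64(28.664417564490904), 84]]
1.6 peg top,foot [[644.0, 186.0], [610.0, 200.0]] [[np.float64(574.2361665336912), np.float64(29.290667112356175), 84]]
1.65 peg top,foot [[644.0, 172.0], [611.0, 188.0]] [[np.float64(577.8971891445702), np.float64(30.100904114265077), 84]]
1.7 peg top,foot [[644.0, 158.0], [611.0, 176.0]] [[np.float64(581.5131414582297), np.float64(31.093103399676124), 84]]
1.75 peg top,foot [[643.0, 144.0], [610.0, 164.0]] [[np.float64(585.0749854770371), np.float64(32.26478498710321), 84]]
knob ax [[390.0, 193.0]] [[np.float64(559.865313929135), np.float64(102.9009829343802), 92]]
```

View pics/w5.png

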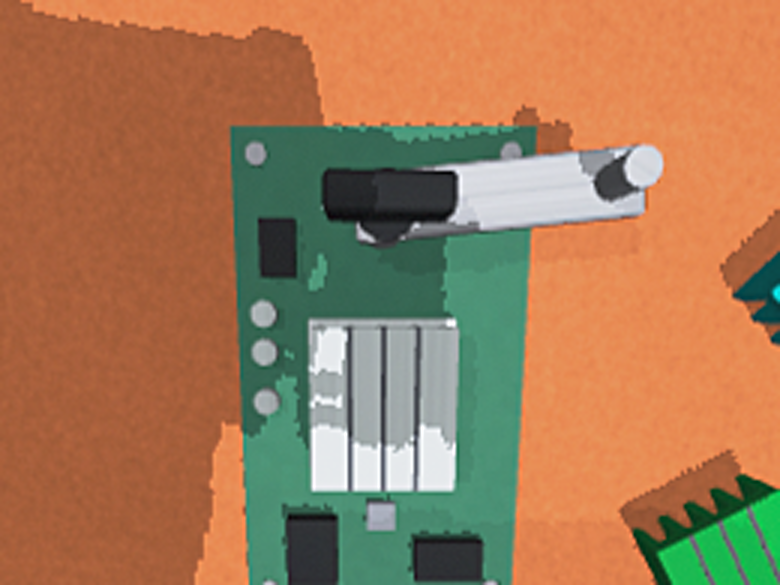

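The sink is home: its top corners match the predicted home pixels to within 5 px at 3x. The peg top at (644,165) gives a strap angle of about 1.675, and the knob is at (390,193). Next I take the gripper over the peg, turned so the pads lie either side of it.

move_arm --commands '[[[0.227, -0.102, 0], 1, -0.16], [[0.227, -0.102, 0], 1, -0.16], [[0.227, -0.102, 0], 1, -0.16], [[0.227, -0.102, 0], 1, -0.16], [[0.227, -0.102, 0], 1, -0.16], [[0.227, -0.102, 0], 1, -0.16], [[0.227, -0.102, 0], 1, -0.16], [[0.227, -0.102, 0], 1, -0.16], [[0.227, -0.102, 0], 1, -0.16], [[0.227, -0.102, 0], 1, -0.16], [[0.227, -0.102, 0], 1, -0.16], [[0.227, -0.102, 0], 1, -0.16], [[0.227, -0.102, 0], 1, -0.16], [[0.227, -0.102, 0], 1, -0.16], [[0.227, -0.102, 0], 1, -0.16], [[0.227, -0.102, 0], 1, -0.16], [[0.227, -0.102, 0], 1, -0.16], [[0.227, -0.102, 0], 1, -0.16], [[0.227, -0.102, 0], 1, -0.16], [[0.227, -0.102, 0], 1, -0.16]]'

```text
t: 12.12
eef_pos: [580.4, 32.1, 394.4]
tcp_rot: [-3.14, -0.0, 1.768]
ft_force: [0.1, 0.7, 0.5]
opening: 0.422
grip_force: 0.0
```

move_arm --commands '[[[0, 0, -0.8], 0.9, -0.16], [[0, 0, -0.8], 0, -0.16], [[0, 0, -0.8], 0, -0.16], [[0, 0, -0.8], 0, -0.16], [[0, 0, -0.6], 0, -0.16], [[0, 0, -0.4], 0, -0.16], [[0, 0, -0.18], 0, -0.16], [[0, 0, 0], 0, -0.16], [[0, 0, 0], 0, -0.16]]'

```text
t: 12.87
eef_pos: [580.0, 32.3, 263.9]
tcp_rot: [-3.141, -0.0, 1.836]
ft_force: [-0.3, -0.2, 1.4]
opening: 0.423
grip_force: 0.0
```

```bash
python3 - <<'E'
import numpy as np
P=np.array([560.1,104.8]);yb=.1636
c=np.array([580,32.3]);th=1.675
for i in range(23):
    th-=.08; t=P-75*np.array([np.cos(th+yb),np.sin(th+yb)]); d=((t-c)/30).round(3); c=c+d*30
    print(f"[[{d[0]}, {d[1]}, 0], -1, -0.5],",end=" ")
    if i==11: print(c.round(1),th)
print(c,th)
E
```

```text
[[-0.197, -0.039, 0], -1, -0.5], [[-0.197, -0.03, 0], -1, -0.5], [[-0.2, -0.013, 0], -1, -0.5], [[-0.2, 0.002, 0], -1, -0.5], [[-0.199, 0.018, 0], -1, -0.5], [[-0.197, 0.035, 0], -1, -0.5], [[-0.193, 0.05, 0], -1, -0.5], [[-0.189, 0.065, 0], -1, -0.5], [[-0.184, 0.08, 0], -1, -0.5], [[-0.176, 0.094, 0], -1, -0.5], [[-0.168, 0.109, 0], -1, -0.5], [[-0.159, 0.121, 0], -1, -0.5], [512.2  47.1] 0.7149999999999996
[[-0.149, 0.134, 0], -1, -0.5], [[-0.137, 0.145, 0], -1, -0.5], [[-0.126, 0.155, 0], -1, -0.5], [[-0.112, 0.166, 0], -1, -0.5], [[-0.099, 0.173, 0], -1, -0.5], [[-0.085, 0.181, 0], -1, -0.5], [[-0.071, 0.188, 0], -1, -0.5], [[-0.055, 0.192, 0], -1, -0.5], [[-0.039, 0.196, 0], -1, -0.5], [[-0.024, 0.198, 0], -1, -0.5], [[-0.007, 0.2, 0], -1, -0.5], [485.11 104.9 ] -0.16500000000000037
```

move_arm --commands '[[[0, 0, 0], 0, -0.5], [[0, 0, 0], 0, -0.5], [[-0.197, -0.039, 0], -1, -0.5], [[-0.197, -0.03, 0], -1, -0.5], [[-0.2, -0.013, 0], -1, -0.5], [[-0.2, 0.002, 0], -1, -0.5], [[-0.199, 0.018, 0], -1, -0.5], [[-0.197, 0.035, 0], -1, -0.5], [[-0.193, 0.05, 0], -1, -0.5], [[-0.189, 0.065, 0], -1, -0.5], [[-0.184, 0.08, 0], -1, -0.5], [[-0.176, 0.094, 0], -1, -0.5], [[-0.168, 0.109, 0], -1, -0.5], [[-0.159, 0.121, 0], -1, -0.5], [[0, 0, 0], 0, -0.5], [[0, 0, 0], 0, -0.5]]'

```text
t: 14.2
eef_pos: [512.0, 47.2, 264.7]
tcp_rot: [3.141, -0.001, 0.879]
ft_force: [1.0, 0.3, -0.1]
opening: 0.251
grip_force: 0.0
```

move_arm --commands '[[[-0.149, 0.134, 0], -1, -0.5], [[-0.137, 0.145, 0], -1, -0.5], [[-0.126, 0.155, 0], -1, -0.5], [[-0.112, 0.166, 0], -1, -0.5], [[-0.099, 0.173, 0], -1, -0.5], [[-0.085, 0.181, 0], -1, -0.5], [[-0.071, 0.188, 0], -1, -0.5], [[-0.055, 0.192, 0], -1, -0.5], [[-0.039, 0.196, 0], -1, -0.5], [[-0.024, 0.198, 0], -1, -0.5], [[-0.007, 0.15, 0], -1, -0.5], [[0, 0, 0], 0, -0.5], [[0, 0, 0], 0, -0.5], [[0, 0, 0], 0, -0.5]]'

```text
t: 15.37
eef_pos: [485.3, 103.1, 264.3]
tcp_rot: [3.141, -0.001, -0.002]
ft_force: [0.6, -4.7, 1.5]
opening: 0.251
grip_force: 2.4
```

move_arm --commands '[[[0, -0.1, 0], 0, -0.5], [[0, 0, 0], 0, -0.3], [[0, 0, 0.3], 0, -0.3], [[0, 0, 0.8], 0, 0], [[0, 0, 1], 0, 0], [[-0.5, 0, 1], 0, 0], [[-0.5, 0, 1], 0, 0], [[-0.4, 0, 0.3], 0, 0], [[0, 0, 0], 0, 0], [[0, 0, 0], 0, 0]]'

```text
t: 16.2
eef_pos: [442.6, 100.5, 396.8]
tcp_rot: [-3.141, -0.002, -0.004]
ft_force: [-0.0, -0.3, 0.3]
opening: 0.497
grip_force: 0.0
```

```bash
python3 look.py w6.png | head -9
```

```text
16.2 [442.56995788 100.51301994 396.78187345] [-3.14138601e+00 -1.90391506e-03 -3.76819548e-03] [0.08 0.26 1.97 0.   0.91 1.65]
sink_center 56 [383. 170.] 0.79 [452.2 -54.6  56. ]
sink_center 56 [409.  67.] 0.73 [561.5 -67.6  56. ]
sink_center 56 [264. 136.] 0.7 [491.6  83.1  56. ]
knob_grip 105 [246.  59.] 0.85 [563.4 102.7 105. ]
strap_peg 102 [247.  96.] 0.8 [532.8 101.4 102. ]
strap_peg 84 [247.  96.] 0.8 [533.1 101.5  84. ]
sink top corners [[295.0, 340.0], [443.0, 315.0], [464.0, 476.0], [324.0, 500.0]]
1.55 peg top,foot [[600.0, 153.0], [572.0, 171.0]] [[np.float64(570.539224275496), np.float64(28.664417564490904), 84]]
```

View pics/w6.png

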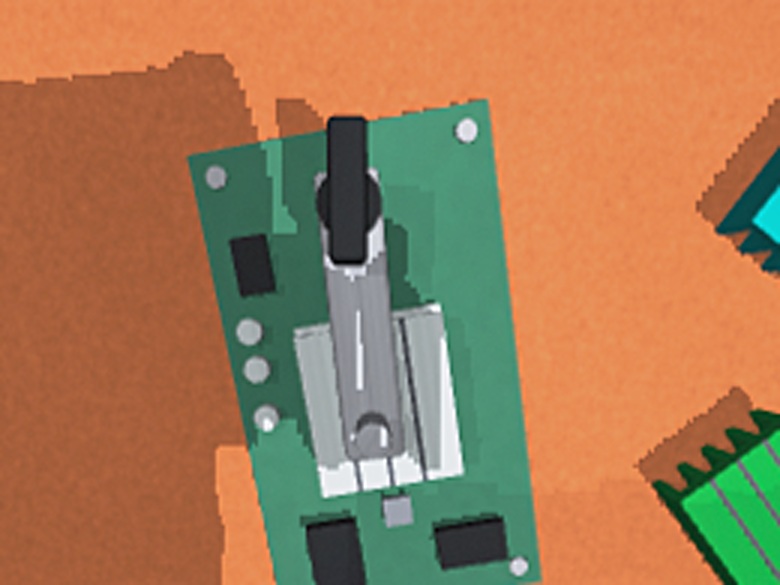

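The strap lies closed over the seated sink. The peg top is at (372,433), and the knob bar at (347,190) is vertical in the image, so its yaw is about 0. I turn the hand half a turn to gain room on joint 6 while moving over the knob.

move_arm --commands '[[[0.196, 0.007, 0], 1, 0], [[0.196, 0.007, 0], 1, 0], [[0.196, 0.007, 0], 1, 0], [[0.196, 0.007, 0], 1, 0], [[0.196, 0.007, 0], 1, 0], [[0.196, 0.007, 0], 1, 0], [[0.196, 0.007, 0], 1, 0], [[0.196, 0.007, 0], 1, 0], [[0.196, 0.007, 0], 1, 0], [[0.196, 0.007, 0], 1, 0], [[0.196, 0.007, 0], 1, 0], [[0.196, 0.007, 0], 1, 0], [[0.196, 0.007, 0], 1, 0], [[0.196, 0.007, 0], 1, 0], [[0.196, 0.007, 0], 1, 0], [[0.196, 0.007, 0], 1, 0], [[0.196, 0.007, 0], 1, 0], [[0.196, 0.007, 0], 1, 0], [[0.196, 0.007, 0], 1, 0], [[0.196, 0.007, 0], 1, 0]]'

```text
t: 18.12
eef_pos: [561.2, 104.6, 394.9]
tcp_rot: [-3.14, 0.0, 1.6]
ft_force: [-0.0, 0.6, -0.0]
opening: 0.5
grip_force: 0.0
```

move_arm --commands '[[[0, 0, 0], 1, 0], [[0, 0, 0], 1, 0], [[0, 0, 0], 1, 0], [[0, 0, 0], 1, 0], [[0, 0, 0], 1, 0], [[0, 0, 0], 1, 0], [[0, 0, 0], 1, 0], [[0, 0, 0], 1, 0], [[0, 0, 0], 1, 0], [[0, 0, 0], 1, 0], [[0, 0, 0], 1, 0], [[0, 0, 0], 1, 0], [[0, 0, 0], 1, 0], [[0, 0, 0], 1, 0], [[0, 0, 0], 1, 0], [[0, 0, 0], 1, 0], [[0, 0, 0], 1, 0], [[0, 0, 0], 1, 0], [[0, 0, 0], 1, 0], [[0, 0, 0], 0.3, 0]]'

```text
t: 19.78
eef_pos: [560.8, 104.6, 395.0]
tcp_rot: [3.142, -0.002, -3.14]
ft_force: [0.0, -1.2, -0.2]
opening: 0.502
grip_force: 0.0
```

move_arm --commands '[[[0, 0, -0.8], 0, 0], [[0, 0, -0.8], 0, 0], [[0, 0, -0.8], 0, 0], [[0, 0, -0.8], 0, 0], [[0, 0, -0.6], 0, 0], [[0, 0, -0.4], 0, 0], [[0, 0, -0.13], 0, 0], [[0, 0, 0], 0, -0.4], [[0, 0, 0], 0, -0.6], [[0, 0, 0], 0, -1], [[0, 0, 0], 0, -1], [[0, 0, 0], 0, -1], [[0, 0, 0], 0, -1]]'

```text
t: 20.87
eef_pos: [560.4, 104.6, 266.7]
tcp_rot: [3.141, 0.001, 3.14]
ft_force: [0.3, -0.0, 0.0]
opening: 0.138
grip_force: 0.0
```

move_arm --commands '[[[0, 0, 0], 0, -1], [[0, 0, 0], 0, -1], [[0, 0, 0], 0, -1]]'

```text
t: 21.12
eef_pos: [560.5, 104.6, 266.6]
tcp_rot: [3.141, 0.001, 3.14]
ft_force: [-0.5, -0.8, 6.1]
opening: 0.125
grip_force: 30.0
```

Opening is 11.9 mm, so the bar is gripped. Now I turn it clockwise (yaw decreasing).

move_arm --commands '[[[0, 0, 0], -0.8, -1], [[0, 0, 0], -0.8, -1], [[0, 0, 0], -0.8, -1], [[0, 0, 0], -0.8, -1], [[0, 0, 0], -0.8, -1], [[0, 0, 0], -0.8, -1], [[0, 0, 0], -0.8, -1], [[0, 0, 0], -0.8, -1], [[0, 0, 0], -0.8, -1], [[0, 0, 0], -0.8, -1], [[0, 0, 0], -0.8, -1], [[0, 0, 0], -0.8, -1], [[0, 0, 0], -0.8, -1], [[0, 0, 0], -0.8, -1], [[0, 0, 0], -0.8, -1], [[0, 0, 0], 0, -1], [[0, 0, 0], 0, -1]]'

```text
t: 22.53
eef_pos: [560.5, 104.7, 266.6]
tcp_rot: [3.141, 0.0, 2.179]
ft_force: [0.2, 0.4, 6.7]
opening: 0.122
grip_force: 30.0
```

```bash
python3 -c "
from h import *
s=env.state();print(s['moment'],s['ft_force'],s['tcp_rot'],s['opening'])"
```

```text
[ 0.13282305  0.02598724 -0.02387031] [0.21355277 0.35652283 6.73488765] [3.14066998e+00 3.09601854e-04 2.17918037e+00] 0.12245704972221981
```

Turned 0.96 rad with no stop felt yet. I continue in small steps.

move_arm --commands '[[[0, 0, 0], -0.5, -1], [[0, 0, 0], -0.5, -1], [[0, 0, 0], 0, -1]]'

```text
t: 22.78
eef_pos: [560.5, 104.7, 266.6]
tcp_rot: [3.141, 0.0, 2.097]
ft_force: [-0.2, -0.2, 6.6]
opening: 0.122
grip_force: 30.0
```

```bash
python3 -c "
from h import *
s=env.state();print(s['moment'],s['ft_force'],s['tcp_rot'],s['opening'])"
```

```text
[ 0.14965049 -0.00206331 -0.03084536] [-0.24668774 -0.19698063  6.60809258] [3.14065485e+00 2.73126540e-04 2.09726220e+00] 0.12173869024848544
```

move_arm --commands '[[[0, 0, 0], -0.5, -1], [[0, 0, 0], -0.5, -1], [[0, 0, 0], 0, -1], [[0, 0, 0], 0, -1]]'

```text
t: 23.12
eef_pos: [560.5, 104.8, 266.6]
tcp_rot: [3.141, 0.001, 2.021]
ft_force: [-0.8, 0.8, 4.8]
opening: 0.126
grip_force: 30.1
```

```bash
python3 -c "
from h import *
s=env.state();print(s['moment'],s['ft_force'],s['tcp_rot'],s['opening'])"
```

```text
[0.14658584 0.01271646 0.5196887 ] [-0.78371593  0.80524218  4.78105276] [3.14064085e+00 5.07487337e-04 2.02061217e+00] 0.1263533077099891
```

The moment jumped to 0.52 N m, so the stop is reached. I release, lift and check.

move_arm --commands '[[[0, 0, 0], 0, -0.4], [[0, 0, 0], 0, -0.2], [[0, 0, 0], 0, -0.2], [[0, 0, 0], 0, -0.2], [[0, 0, 0.2], 0, -0.2], [[0, 0, 0.6], 0, -0.2], [[0, 0, 1], 0, -0.2], [[0, 0, 1], 0, -0.2], [[0, 0, 1], 0, -0.2], [[0, 0, 0.6], 0, -0.2], [[0, 0, 0], 0, -0.2], [[0, 0, 0], 0, -0.2]]'

```text
t: 24.12
eef_pos: [560.2, 104.6, 399.1]
tcp_rot: [3.14, 0.001, 2.02]
ft_force: [0.2, -0.4, -1.7]
opening: 0.402
grip_force: 0.0
```

```bash
python3 - <<'E'
from h import *
print(env.state()["t"],env.state()["eef_pos"])
S=read_camera("wrist"); W=S["image"]; T=read_camera("scene")
a=cv2.resize(W,(400,300)); b=cv2.resize(T["image"][150:240,240:360],(400,300),interpolation=cv2.INTER_CUBIC)
cv2.imwrite("pics/end.png",np.hstack([a,b])[:,:,::-1])
E
```

```text
24.1167 [560.15693479 104.6279643  399.08839791]
```

View pics/end.png

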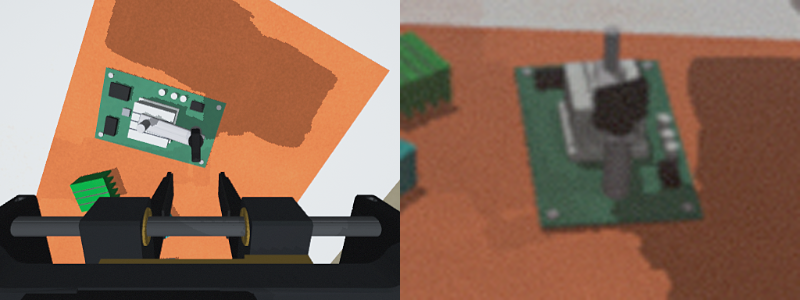

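The strap lies over the seated sink at (165,128), and the knob at (196,143) is turned well across it. The gripper is clear, so I hand the job in.

```bash
python3 -c "
from cell import env
print(env.job_done())"
```

```text
the job is handed in; nothing more can be done
None
```

The coarse heat sink is fully home in the block, the strap is closed over it to its stop, and the knob is turned to its stop; I handed the job in at about 24 s with the gripper clear, and no verdict was returned.

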